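# Tip the drained plaster casts over onto their bases

### The job

The white and the yellow plaster jaw cast stand on their flat heels on the draining board and are dry now. Without picking them up, push each one over where it stands with a fingertip, from the side its teeth are on, so that both end lying flat on their bases on the board, teeth up. Never tip a cast onto its teeth or shove it about, and leave the loose things around the board as they are.

Things in the scene. Friction and masses are not known exactly. Their poses are not given: they have to be found in the camera images.
- board: fixed draining board, 240 (x) x 400 (y) mm, top 12 mm above the worktop, blue with grey lines and a grey rim, flat. Origin: centre of its underside; x across the short side, y along the long side, z up.
- cast_white: White jaw cast, 53 x 71 mm, 27 mm thick: a 14 mm base plate with a horseshoe of teeth 13 mm proud of it. Starts standing on its 71 mm heel face (14 mm thick, no teeth), 53 mm high, facing any way. Origin: centre of the flat underside, 27 mm above the board at the start. z: from underside to teeth (level at the start, up when it lies on its base); x: from heel to front teeth (up at the start); y: along the width
- cast_yellow: Yellow-brown jaw cast, 53 x 71 mm, 27 mm thick: a 14 mm base plate with a horseshoe of teeth 13 mm proud of it. Starts standing on its 71 mm heel face (14 mm thick, no teeth), 53 mm high, facing any way. Origin: centre of the flat underside, 27 mm above the board at the start. z: from underside to teeth (level at the start, up when it lies on its base); x: from heel to front teeth (up at the start); y: along the width
- cast_white_edge (a point): middle of the lower edge about which the white cast tips: where the flat underside meets the heel (26.7 mm along the cast's -x from its origin); always on the board. Cast: 0.11 to 0.18 kg. Pushed on the teeth near its top, towards its -z, it turns about this edge and falls onto its base once leaned about 20 degrees; it may slide a little
- cast_yellow_edge (a point): the same point of the yellow cast, which weighs and tips the same way
- denture: bystander: cast with a pink-and-white denture, 53 x 71 x 27 mm, lying flat on the worktop left of the board; origin under its centre
- dropper: bystander: brown dropper bottle with black top, 33 mm across, 102 mm high, standing on the worktop beyond the board; origin under its centre, z up
- crucible: bystander: beige ceramic crucible, 51 mm across, 40 mm high, standing open side up on the worktop beyond the board; origin under its centre, z up
- carver: bystander: slim metal carving tool, 13 mm thick, 181 mm long along its y, lying on the worktop right of the board; origin under its centre

How it is judged:
At the end, for the whole second after the job is handed in: Both casts lie at rest flat on their bases on the board, teeth up (tilt under 0.12 rad), with the centre of each base over the board and its underside on the board's top (angle between each of cast_white, cast_yellow's own z axis and vertical below 0.12 rad and z of cast_white in the frame of board between 0.008 and 0.018 m and linear speed of each of cast_white, cast_yellow below 0.02 m/s and x of cast_white in the frame of board between -0.115 and 0.115 m and y of cast_white in the frame of board between -0.195 and 0.195 m and z of cast_yellow in the frame of board between 0.008 and 0.018 m and x of cast_yellow in the frame of board between -0.115 and 0.115 m and y of cast_yellow in the frame of board between -0.195 and 0.195 m); the robot touches nothing.
It fails at once if a cast is lifted or carried (its pivot edge rises more than 15 mm off the board) (height (world z) of any of cast_white_edge, cast_yellow_edge above 0.027 m).
It fails at once if a cast is tipped onto its teeth (angle between any of cast_white, cast_yellow's own z axis and vertical above 2.2 rad).
It fails at once if a cast is shoved about instead of tipped in place (its pivot edge moves more than 60 mm) (distance of any of cast_white_edge, cast_yellow_edge from where it was at the start of the episode above 0.06 m).
It fails at once if the denture, bottle, crucible or carver is moved more than 20 mm (distance of any of denture, dropper, crucible, carver from where it was at the start of the episode above 0.02 m).
It fails at once if the bottle or the crucible is tipped (angle between any of dropper, crucible's own z axis and vertical above 0.4 rad).
It also fails if it takes over 45 s, if anything falls off the work surface, if the arm or the gripper's body presses on something with over 40 N, if the wrist force passes 120 N, or if a joint passes its speed limit or range.

### The arm

A 7-joint arm with a two-finger parallel gripper is mounted at the origin on a cart in front of the work surface, level with it; the furniture and walls round the work are solid. World frame = base frame: x ahead of the robot, y to its left, z up, the work surface at z = 0. Lengths are in m, angles in rad, forces in N, time in s.
With the tool pointing down it reaches from about 0.425 to 1.025 m from the base axis. Payload 9.4 kg.
Tool frame: the origin (TCP) lies midway between the tips of the shut fingers; the grasp point (between the pads) lies 19 mm behind it; z points along the fingers, y is the line along which they close (so a half turn about z gives the same grasp; the last joint's range is limited). The gripper opens to 93 mm and grips with 3 to 60 N. Pads are 15 mm wide; open, the fingers measure 128 mm over their backs; the gripper's body (75 mm by 188 mm) begins 65 mm behind the grasp point.
Start: joints at [-1.425, 0.599, -0.003, 1.599, 0.002, 0.943, -0.08], TCP at [0.16, 0.707, 0.219] pointing down, gripper open.
Joint ranges: [-2.57, 2.57], [-0.35, 1.97], [-1.29, 1.29], [0.11, 2.56], [-1.05, 4.19], [0.11, 1.86], [-2.63, 2.63]. Speed limits (rad/s): [2.22, 2.22, 3.01, 3.01, 3.14, 3.14, 3.14].

### API

Orientations are given as a rotation vector (axis times angle).
In Python, from cell import telemetry, imaging, workorder, nets gives the robot as it stands.
- The arm moves only by the tool apply_moves, never from a script. Its argument "moves" is a list of rows, each an object of numbers: "x", "y", "z": the shift along the tool's x, y, z in m; "spin": the turn about the tool's z in rad. In form: [{"x": .., "y": .., "z": .., "spin": ..}, ...]. A call has 1 to 8 rows; each row shifts and turns the commanded pose from where the row before left it, along the tool's axes as they then stand; what a row does not reach is not made up. A row lasts 1/10 s, in which the tool goes at most 50 mm and 8.59 degrees, less where a joint would pass 70% of its speed; a pose out of reach is approached as far as the arm can. A call with a gripper value outside its range is refused whole. "jaw" is the opening, from -1 (shut) to 1 (fully open), so that 0 is half open, set as the call begins (left out, the last holds). The fingers move at their own pace and stop on an object; "newtons" is the grip in N (left out, the last holds). Time passes only in rows, so rows that do not move let the fingers close. It gives the time, the measured TCP pose, the force, the opening and the grip force at its end, in the units of the state.
- telemetry.observe(): the state, without advancing time (a new reading comes with each control period).
- imaging.read_camera(name): name is "side" or "top"; returns a dict with "frame" (420x560x3 uint8, red, green, blue), "fovy" (degrees; the focal length in pixels is half the picture's height over the tangent of half this angle, whatever the lens; pixels are square), "cx", "cy" (the principal point, pixels), "camera_from_world" (4x4, takes a point from world to camera coordinates). Camera axes: x right, y down, z forward; pixel columns grow to the right and rows downward; lengths in m; the calibration is good to about 2 mm. A picture is of the moment at which its call begins. There is no depth.
- workorder.finish_job(): hands the job in; it is judged then, once.
Trained networks look in a picture, given as the dict that the camera call returned (one of the last four; its "shot" number tells which), for a name from the list of things; names that differ only in an ending like _2 or _b are one class to them, and where a whole thing is asked for, a point or a joint stands for the part that bears it (a point fixed in the world has none). Each returns a list of dicts, best first, with "conf" (0 to 1); they miss things now and then, are a little off and sometimes report something else, mostly with a low value. They report only what shows in the picture. A call takes as long as a camera call.
- nets.recognise(picture, name): "extent" ([left, top, right, bottom] in pixels, round what is visible of it).
- nets.tip_of(picture, name): "xy" ([column, row] in pixels: a listed point, or the origin of a listed thing).
The state is a dict: "time_s": time; "joints": joint angles; "joint_velocities": joint speeds; "effort": joint torques, N m; "eef_pos": TCP position; "eef_rot": TCP orientation; "force": force on the tool from outside, world axes, zero at the start; "ft_torque": the same for the moment, N m; "opening": opening from 0.0 (shut) to 1.0 (fully open); "grip_force": force on a finger pad.
Only numpy, scipy, OpenCV 4.12 (cv2) and the standard library are available. Lean on these libraries where they do the work, as an engineer would, in place of code of your own. Each camera call takes 0.05 s, during which the arm holds its last target. There are 200 camera calls.

## Working session

There is one attempt and no reset: what is moved stays moved. The work goes in short steps, Python scripts to look and compute and a tool call to move; the robot and the scene stay as the last step left them, time stands still between calls to the robot, and variables do not carry over. Pictures are saved under pics/ and viewed, at most 10 in all, crops included, and the job is handed in when it is done.

Besides the shell and the picture viewer there is one more tool, called after ">>>" as a command line: name --argument value ..., lists and objects as JSON in quotes. apply_moves: Moves the arm, as the interface text tells. Its arguments: {"type":"object","properties":{"moves":{"type":"array","items":{"type":"object","properties":{"x":{"type":"number"},"y":{"type":"number"},"z":{"type":"number"},"spin":{"type":"number"}}}},"jaw":{"type":"number"},"newtons":{"type":"number"}},"required":["moves"]}

```bash
mkdir -p pics; cat > h.py <<'E'
import numpy as np, cv2
from cell import telemetry, imaging, workorder, nets
def ray(p,uv):
    f=p["frame"].shape[0]/2/np.tan(np.radians(p["fovy"])/2)
    T=np.array(p["camera_from_world"]);R=T[:3,:3];t=T[:3,3]
    d=R.T@np.array([(uv[0]-p["cx"])/f,(uv[1]-p["cy"])/f,1]);return -R.T@t,d
def at_z(p,uv,z):
    c,d=ray(p,uv);return c+d*(z-c[2])/d[2]
def proj(p,X):
    f=p["frame"].shape[0]/2/np.tan(np.radians(p["fovy"])/2)
    T=np.array(p["camera_from_world"]);q=T[:3,:3]@np.array(X)+T[:3,3]
    return f*q[:2]/q[2]+[p["cx"],p["cy"]]
def tri(p1,u1,p2,u2):
    c1,d1=ray(p1,u1);c2,d2=ray(p2,u2)
    s=np.linalg.lstsq(np.c_[d1,-d2],c2-c1,rcond=None)[0]
    a,b=c1+s[0]*d1,c2+s[1]*d2
    return (a+b)/2,np.linalg.norm(a-b)
def save(p,n): cv2.imwrite("pics/"+n,cv2.cvtColor(p["frame"],cv2.COLOR_RGB2BGR))
E
python3 - <<'E'
from h import *
np.set_printoptions(precision=3,suppress=True)
s=imaging.read_camera("side");t=imaging.read_camera("top")
save(s,"s0.png");save(t,"t0.png")
o=telemetry.observe();print(o["eef_pos"],o["eef_rot"],o["time_s"])
for n in ["cast_white","cast_yellow","cast_white_edge","cast_yellow_edge","board"]:
    a,b=[nets.tip_of(p,n)[:2] for p in (s,t)]
    print(n,a,b)
    if a and b: print(tri(s,a[0]["xy"],t,b[0]["xy"]))
    if "edge" not in n: print([nets.recognise(p,n)[:2] for p in (s,t)])
E
```

```text
[0.16  0.707 0.218] [ 0.349  3.122 -0.002] 0.1
cast_white [] [{'xy': [311.4, 226.4], 'conf': 0.72}]
[[{'extent': [246.6, 240.1, 279.3, 260.0], 'conf': 0.58}], [{'extent': [308.9, 217.7, 325.3, 236.8], 'conf': 0.52}]]
cast_yellow [{'xy': [245.3, 194.1], 'conf': 0.68}] [{'xy': [253.9, 233.8], 'conf': 0.43}]
(array([0.566, 0.088, 0.04 ]), np.float64(0.00785998241187972))
[[{'extent': [251.1, 235.0, 282.6, 258.7], 'conf': 0.68}, {'extent': [236.7, 183.1, 259.9, 208.3], 'conf': 0.65}], [{'extent': [244.0, 220.5, 263.0, 235.9], 'conf': 0.64}]]
cast_white_edge [{'xy': [267.2, 251.9], 'conf': 0.9}] [{'xy': [313.4, 225.9], 'conf': 0.75}]
(array([ 0.594, -0.099,  0.01 ]), np.float64(0.0059047634800491865))
cast_yellow_edge [{'xy': [246.3, 204.7], 'conf': 0.91}] [{'xy': [251.7, 235.1], 'conf': 0.5}]
(array([ 0.566,  0.097, -0.006]), np.float64(0.010880367364002377))
board [{'xy': [252.7, 228.5], 'conf': 0.67}] [{'xy': [282.5, 227.1], 'conf': 0.58}, {'xy': [315.3, 223.5], 'conf': 0.32}]
(array([ 0.581, -0.001, -0.002]), np.float64(0.011859627120806002))
[[{'extent': [200.9, 177.4, 316.8, 297.6], 'conf': 0.81}], [{'extent': [215.8, 192.3, 350.0, 270.9], 'conf': 0.76}, {'extent': [311.9, 217.7, 327.1, 236.6], 'conf': 0.38}]]
```

View pics/s0.png

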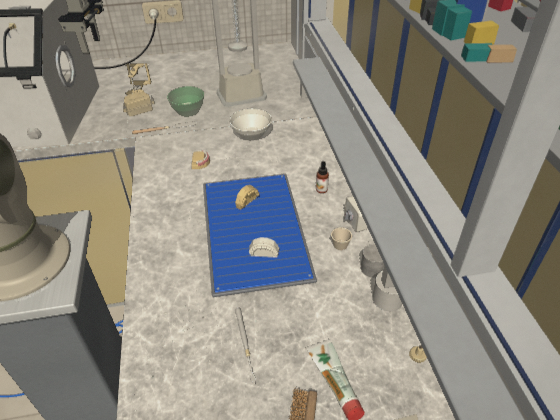

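View pics/t0.png

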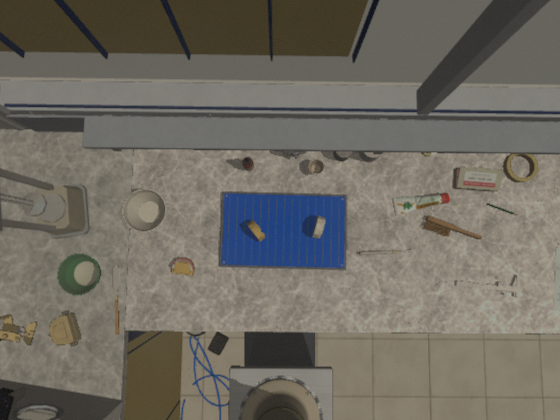

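The side view shows white at about (264,248) and yellow at (247,197). In the top view, white is at (319,227) and yellow at (256,231). I need enlarged crops to read which way they face.

```bash
python3 - <<'E'
from h import *
s=cv2.imread("pics/s0.png");t=cv2.imread("pics/t0.png")
R=lambda im,x,y,w,h:cv2.resize(im[y:y+h,x:x+w],(400,300),interpolation=cv2.INTER_CUBIC)
cv2.imwrite("pics/c0.png",np.vstack([np.hstack([R(s,244,231,40,30),R(t,298,212,40,30)]),np.hstack([R(s,227,182,40,30),R(t,236,216,40,30)])]))
E
```

```text
(no output)
```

View pics/c0.png

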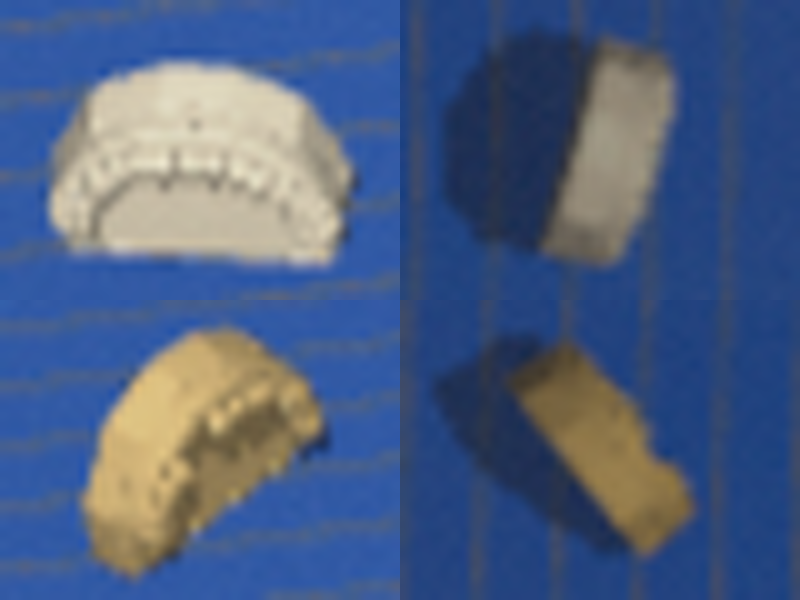

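The top-row crops show white's teeth facing the side camera, about −y with a little −x. The bottom row shows yellow's teeth facing −y and +x. I'll refine position and yaw with a silhouette fit.

```bash
cat > fit.py <<'E'
from h import *
from scipy.optimize import minimize
O=np.array([[0,35.5],[18,35.5],[36,29],[47,18],[53,8]])/1e3; O=np.vstack([O,(O*[1,-1])[::-1]])
def model(x,y,a):
    z=np.array([np.cos(a),np.sin(a)]);w=np.array([-z[1],z[0]])  # teeth dir, width dir
    P=[]
    for d,k in ((0,1),(.014,1),(.027,.88)):
        for h,v in O: P.append([*(np.array([x,y])+z*d+w*v*k),.012+(h*k+(.002 if d>.02 else 0))])
    return np.array(P)
def sil(p,X,S=4):
    T=[]
    q=np.array([proj(p,x) for x in X]);n=len(O)
    m=np.zeros((420*S,560*S),np.uint8)
    for g in (q[:2*n],q[n:]):
        cv2.fillConvexPoly(m,np.round(cv2.convexHull(g.astype(np.float32))*S).astype(np.int32),1)
    return m>0
def mask(p,box,S=4):
    im=cv2.resize(p["frame"],None,fx=S,fy=S,interpolation=cv2.INTER_CUBIC).astype(int)
    m=np.zeros(im.shape[:2],bool);l,t,r,b=[int(v*S) for v in box]
    m[t:b,l:r]=(im[...,0]*1.15>im[...,2])[t:b,l:r]&(im[...,0]>75)[t:b,l:r];return m
def fit(s,t,bs,bt,x0):
    M=[mask(s,bs),mask(t,bt)]
    def c(v):
        X=model(v[0]/1e3,v[1]/1e3,np.radians(v[2]));e=0
        for p,m in zip((s,t),M):
            g=sil(p,X);e+=1-(g&m).sum()/(g|m).sum()
        return e
    best=min((minimize(c,np.array(x0)+d,method="Nelder-Mead",options=dict(initial_simplex=np.array(x0)+d+np.array([[0,0,0],[10,0,0],[0,10,0],[0,0,15]]),maxiter=120)) for d in ([0,0,0],[-5,-5,-10],[3,3,8])),key=lambda r:r.fun)
    return best.x,best.fun
E
python3 - <<'E'
from fit import *
s=imaging.read_camera("side");t=imaging.read_camera("top")
print("W",fit(s,t,(244,231,284,261),(298,212,338,242),[594,-99,-105]))
print("Y",fit(s,t,(232,178,267,212),(240,216,276,246),[566,92,-52]))
E
```

```text
W (array([ 590.24245194, -100.99583153, -106.04161439]), np.float64(0.4057881843231491))
Y (array([566.48204757,  92.02984462, -49.43941297]), np.float64(0.42108782619386986))
```

>>> apply_moves --jaw -1 --moves '[{"x":-0.03,"y":-0.028},{"x":-0.03,"y":-0.028},{"x":-0.03,"y":-0.028},{"x":-0.03,"y":-0.028},{"x":-0.03,"y":-0.028},{"x":-0.03,"y":-0.028},{"x":-0.03,"y":-0.028},{"x":-0.03,"y":-0.028}]'

```text
schema error: expected keys x, y, z, spin
```

>>> apply_moves --moves '[{"x":-0.03,"y":-0.028},{"x":-0.03,"y":-0.028},{"x":-0.03,"y":-0.028},{"x":-0.03,"y":-0.028},{"x":-0.03,"y":-0.028},{"x":-0.03,"y":-0.028},{"x":-0.03,"y":-0.028},{"x":-0.03,"y":-0.028}]'

```text
schema error: expected keys x, y, z, spin
```

>>> apply_moves --moves '[{"x":-0.03,"y":-0.028},{"x":-0.03,"y":-0.028},{"x":-0.03,"y":-0.028},{"spin":0.13},{"spin":0.13},{"spin":0.13},{"spin":0.13},{"spin":0.12}]'

```text
schema error: expected keys x, y, z, spin
```

All four keys are needed in every row.

>>> apply_moves --jaw -1 --moves '[{"x":-0.03,"y":-0.028,"z":0,"spin":0},{"x":-0.03,"y":-0.028,"z":0,"spin":0},{"x":-0.03,"y":-0.028,"z":0,"spin":0},{"x":-0.03,"y":-0.028,"z":0,"spin":0},{"x":-0.03,"y":-0.028,"z":0,"spin":0},{"x":-0.03,"y":-0.028,"z":0,"spin":0},{"x":-0.03,"y":-0.028,"z":0,"spin":0},{"x":-0.03,"y":-0.028,"z":0,"spin":0}]'

```text
time_s: 1.8
eef_pos: [0.3456, 0.4343, 0.2189]
eef_rot: [0.349, 3.122, 0.001]
force: [-0.0, -0.6, 0.1]
opening: 0.363
grip_force: 0.0
```

>>> apply_moves --moves '[{"x":-0.03,"y":-0.028,"z":0,"spin":0},{"x":-0.03,"y":-0.028,"z":0,"spin":0},{"x":-0.03,"y":-0.028,"z":0,"spin":0},{"x":-0.03,"y":-0.028,"z":0,"spin":0},{"x":-0.03,"y":-0.028,"z":0,"spin":0},{"x":-0.03,"y":-0.028,"z":0,"spin":0},{"x":-0.03,"y":-0.028,"z":0,"spin":0},{"x":0,"y":0,"z":0,"spin":0}]'

```text
time_s: 2.6
eef_pos: [0.5093, 0.1925, 0.2189]
eef_rot: [0.361, 3.119, -0.003]
force: [0.3, 0.9, -0.2]
opening: 0.004
grip_force: 0.0
```

>>> apply_moves --moves '[{"x":-0.034,"y":-0.033,"z":0,"spin":0},{"x":-0.034,"y":-0.033,"z":0,"spin":0},{"x":-0.035,"y":-0.032,"z":0,"spin":0},{"x":-0.035,"y":-0.032,"z":0,"spin":0.12},{"x":0,"y":0,"z":0,"spin":0.14},{"x":0,"y":0,"z":0,"spin":0.14},{"x":0,"y":0,"z":0,"spin":0.14},{"x":0,"y":0,"z":0,"spin":0.1}]'

```text
time_s: 3.4
eef_pos: [0.6121, 0.0414, 0.2186]
eef_rot: [-1.321, -2.85, -0.0]
force: [-0.1, -0.2, -0.1]
opening: 0.005
grip_force: 0.0
```

```bash
python3 - <<'E'
from h import *
s=imaging.read_camera("side");t=imaging.read_camera("top")
o=telemetry.observe();print(o["eef_pos"],o["eef_rot"])
R=lambda im,x,y,w,h:cv2.resize(im[y:y+h,x:x+w,::-1],(400,400),interpolation=cv2.INTER_CUBIC)
cv2.imwrite("pics/c1.png",np.hstack([R(s["frame"],200,150,110,110),R(t["frame"],230,180,110,110)]))
print(proj(s,o["eef_pos"]),proj(t,o["eef_pos"]))
E
```

```text
[0.612075   0.04163432 0.21862508] [1.31442244e+00 2.85337011e+00 1.63129695e-05]
[260.89382756 146.85016831] [267.61358948 212.0626163 ]
```

View pics/c1.png

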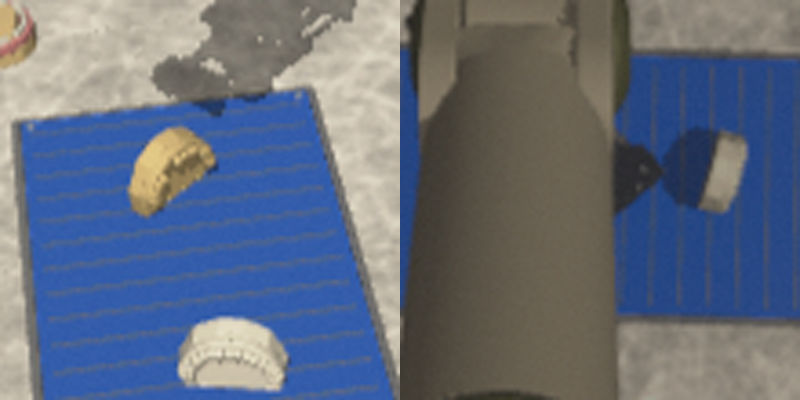

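>>> apply_moves --moves '[{"x":0,"y":-0.002,"z":0.03,"spin":0},{"x":0,"y":0,"z":0.04,"spin":0},{"x":0,"y":0,"z":0.04,"spin":0},{"x":0,"y":0,"z":0.035,"spin":0},{"x":0,"y":0,"z":0.023,"spin":0},{"x":0,"y":0,"z":0,"spin":0}]'

```text
time_s: 4.1
eef_pos: [0.6087, 0.0398, 0.0477]
eef_rot: [-1.307, -2.852, 0.004]
force: [0.5, 0.9, -0.4]
opening: 0.004
grip_force: 0.0
```

```bash
python3 - <<'E'
from h import *
s=imaging.read_camera("side");o=telemetry.observe();print(o["eef_pos"],proj(s,o["eef_pos"]))
cv2.imwrite("pics/c2.png",cv2.resize(s["frame"][140:260,200:320,::-1],(600,600),interpolation=cv2.INTER_CUBIC))
E
```

```text
[0.60979931 0.03971617 0.04960846] [262.80062882 201.36493102]
```

View pics/c2.png

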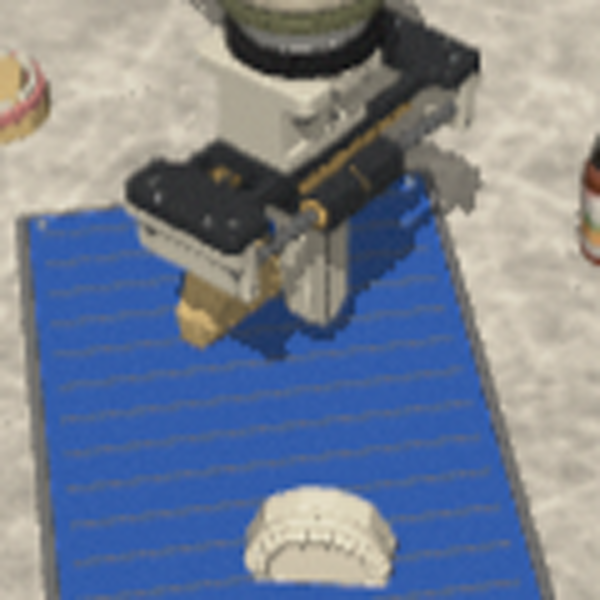

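Tip at crop (318,325), in front of the yellow teeth with a small gap. Pushing along tool +x.

>>> apply_moves --moves '[{"x":0.007,"y":0,"z":0,"spin":0},{"x":0.007,"y":0,"z":0,"spin":0},{"x":0.007,"y":0,"z":0,"spin":0},{"x":0.006,"y":0,"z":0,"spin":0},{"x":0.006,"y":0,"z":0,"spin":0},{"x":0.006,"y":0,"z":0,"spin":0}]'

```text
time_s: 4.75
eef_pos: [0.5851, 0.0696, 0.051]
eef_rot: [1.313, 2.854, 0.0]
force: [0.7, -1.0, -0.1]
opening: 0.004
grip_force: 0.1
```

>>> apply_moves --moves '[{"x":0.005,"y":0,"z":0,"spin":0},{"x":0.005,"y":0,"z":0,"spin":0},{"x":0.004,"y":0,"z":0,"spin":0},{"x":0,"y":0,"z":0,"spin":0}]'

```text
time_s: 5.15
eef_pos: [0.5757, 0.0803, 0.0506]
eef_rot: [-1.312, -2.854, 0.0]
force: [-0.4, 1.0, 0.2]
opening: 0.003
grip_force: 0.0
```

```bash
python3 - <<'E'
from h import *
s=imaging.read_camera("side");o=telemetry.observe();print(o["eef_pos"],o["force"])
cv2.imwrite("pics/c3.png",cv2.resize(s["frame"][140:260,200:320,::-1],(600,600),interpolation=cv2.INTER_CUBIC))
E
```

```text
[0.57604849 0.07989486 0.05058954] [ 0.05094378 -0.1578358  -0.17002498]
```

View pics/c3.png

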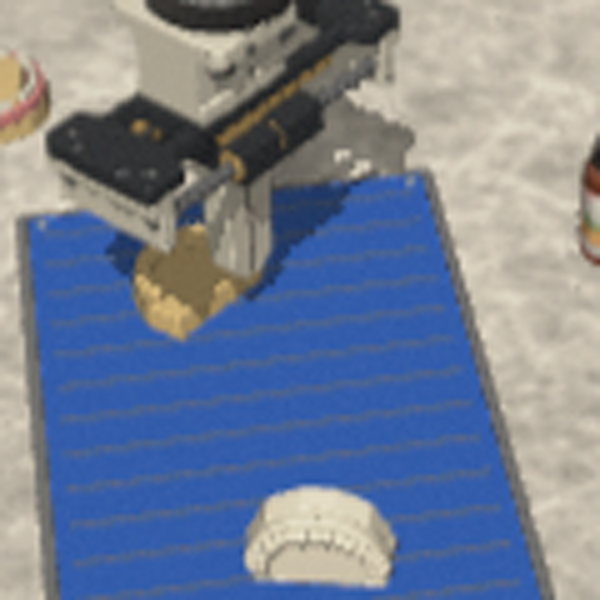

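Yellow has fallen onto its base, with the palate facing up at crop (195,285). Lifting off straight up and going to white.

>>> apply_moves --moves '[{"x":-0.005,"y":0,"z":-0.03,"spin":0},{"x":0,"y":0,"z":-0.04,"spin":0},{"x":0,"y":0,"z":-0.04,"spin":0},{"x":-0.03,"y":-0.028,"z":-0.02,"spin":0},{"x":-0.03,"y":-0.028,"z":0,"spin":0},{"x":-0.03,"y":-0.028,"z":0,"spin":0},{"x":-0.03,"y":-0.028,"z":0,"spin":0},{"x":-0.03,"y":-0.028,"z":0,"spin":0}]'

```text
time_s: 6.0
eef_pos: [0.5704, -0.131, 0.1809]
eef_rot: [1.314, 2.853, 0.0]
force: [-0.1, 0.1, 1.4]
opening: 0.003
grip_force: 0.0
```

>>> apply_moves --moves '[{"x":-0.031,"y":-0.027,"z":0,"spin":0},{"x":0,"y":0,"z":0,"spin":-0.12},{"x":0,"y":0,"z":0,"spin":-0.14},{"x":0,"y":0,"z":0,"spin":-0.14},{"x":0,"y":0,"z":0,"spin":-0.14},{"x":0,"y":0,"z":0,"spin":-0.045},{"x":0,"y":0,"z":0,"spin":0},{"x":0,"y":0,"z":0,"spin":0}]'

```text
time_s: 6.8
eef_pos: [0.5702, -0.1706, 0.1806]
eef_rot: [0.438, 3.111, -0.0]
force: [-0.3, -0.1, 0.4]
opening: 0.009
grip_force: 0.0
```

```bash
python3 - <<'E'
from h import *
o=telemetry.observe();print(o["eef_pos"],o["eef_rot"])
r=np.array(o["eef_rot"]);R=cv2.Rodrigues(r)[0]
a=np.radians(-106);w=np.array([.590,-.101,.05])+.07*np.array([np.cos(a),np.sin(a),0])
print(R.T@(w-np.array(o["eef_pos"])),np.degrees(np.arctan2(R[1,1],R[0,1])))
E
```

```text
[ 0.57016675 -0.17055667  0.18063723] [ 4.38477030e-01  3.11081763e+00 -8.14912682e-05]
[1.13511117e-04 2.33511685e-03 1.30637113e-01] 73.95376070889161
```

>>> apply_moves --moves '[{"x":0,"y":0,"z":0.03,"spin":0},{"x":0,"y":0,"z":0.04,"spin":0},{"x":0,"y":0,"z":0.035,"spin":0},{"x":0,"y":0,"z":0.025,"spin":0},{"x":0,"y":0,"z":0,"spin":0}]'

```text
time_s: 7.3
eef_pos: [0.5684, -0.1696, 0.0476]
eef_rot: [-0.436, -3.106, -0.0]
force: [0.2, -0.4, 0.2]
opening: 0.007
grip_force: 0.0
```

>>> apply_moves --moves '[{"x":0,"y":0.007,"z":0,"spin":0},{"x":0,"y":0.007,"z":0,"spin":0},{"x":0,"y":0.006,"z":0,"spin":0},{"x":0,"y":0.006,"z":0,"spin":0},{"x":0,"y":0.006,"z":0,"spin":0},{"x":0,"y":0.005,"z":0,"spin":0},{"x":0,"y":0.005,"z":0,"spin":0},{"x":0,"y":0,"z":0,"spin":0}]'

```text
time_s: 8.1
eef_pos: [0.5821, -0.1288, 0.0506]
eef_rot: [0.433, 3.111, 0.001]
force: [0.6, 0.2, -0.3]
opening: 0.004
grip_force: 0.0
```

```bash
python3 - <<'E'
from h import *
s=imaging.read_camera("side");o=telemetry.observe();print(o["eef_pos"],o["force"])
cv2.imwrite("pics/c4.png",cv2.resize(s["frame"][160:280,200:320,::-1],(600,600),interpolation=cv2.INTER_CUBIC))
E
```

```text
[ 0.58185681 -0.12940562  0.05060615] [ 0.67067651 -0.3133088   0.16993045]
```

View pics/c4.png

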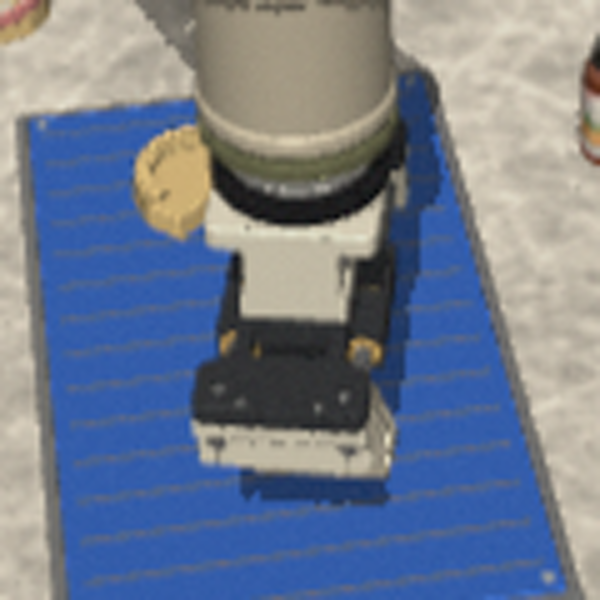

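Yellow lies flat at crop (175,185), and the gripper hides white. The force is still about zero, so I'll push a further 15 mm in small rows and then back off.

>>> apply_moves --moves '[{"x":0,"y":0.005,"z":0,"spin":0},{"x":0,"y":0.005,"z":0,"spin":0},{"x":0,"y":0.005,"z":0,"spin":0},{"x":0,"y":0,"z":0,"spin":0}]'

```text
time_s: 8.55
eef_pos: [0.5862, -0.1142, 0.0506]
eef_rot: [0.433, 3.112, 0.001]
force: [-0.1, -0.4, -0.4]
opening: 0.004
grip_force: 0.0
```

>>> apply_moves --moves '[{"x":0,"y":-0.005,"z":-0.02,"spin":0},{"x":0,"y":-0.01,"z":-0.04,"spin":0},{"x":0,"y":-0.03,"z":-0.04,"spin":0},{"x":0,"y":-0.04,"z":-0.03,"spin":0},{"x":0,"y":-0.045,"z":0,"spin":0},{"x":0,"y":-0.045,"z":0,"spin":0},{"x":0,"y":-0.045,"z":0,"spin":0},{"x":0,"y":0,"z":0,"spin":0}]'

```text
time_s: 9.35
eef_pos: [0.5221, -0.3344, 0.1809]
eef_rot: [-0.449, -3.109, 0.006]
force: [-0.3, -0.7, -0.5]
opening: 0.006
grip_force: 0.0
```

```bash
python3 - <<'E'
from h import *
s=imaging.read_camera("side");t=imaging.read_camera("top");o=telemetry.observe();print(o["eef_pos"],o["force"],o["time_s"])
R=lambda p,x,y:cv2.resize(p["frame"][y:y+120,x:x+120,::-1],(400,400),interpolation=cv2.INTER_CUBIC)
cv2.imwrite("pics/c5.png",np.hstack([R(s,200,165),R(t,225,170)]))
E
```

```text
[ 0.52474032 -0.32812825  0.1805214 ] [ 0.32765591  0.70085693 -0.20835134] 9.45
```

View pics/c5.png

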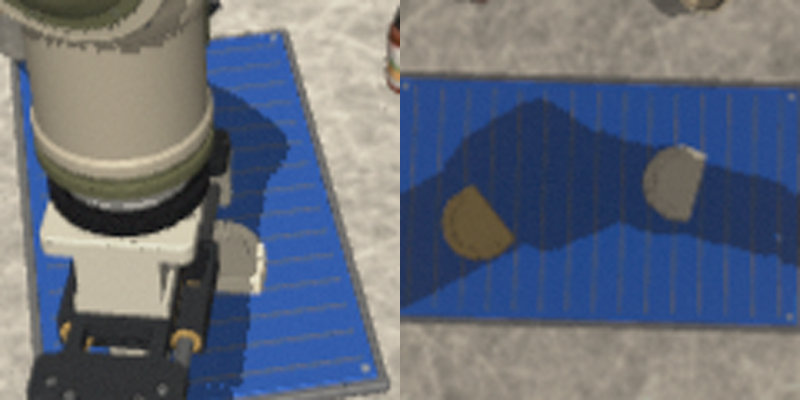

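Top view: both casts show as flat D shapes with teeth up, well inside the board (white at crop (675,183), yellow at (475,222)). The arm is clear, so I'm handing the job in.

```bash
python3 -c "
from cell import workorder; print(workorder.finish_job())"
```

```text
the job is handed in; nothing more can be done
None
```

I pushed both casts over from the teeth side, and the last pictures show each lying flat on its base on the board, teeth up; the job is handed in at about 9.5 s, but the verdict was not shown.

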